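# Put the returned parts back by their samples

### The job

Put the five loose components back into the trays by their samples: each of the two transformers, two big capacitors and one small capacitor goes into the tray that holds a sample of its own kind and size, upright and flat on the floor of an empty cell, only one part to a cell. Leave the battery and the white block where they stand.

Things in the scene. Friction and masses are not known exactly. Their poses are not given: they have to be found in the camera images.
- transformer_a: Loose small transformer, 30 x 40 mm (x by y), 28 mm high, about 40 g: black base, black core with yellow tape, amber winding bulging at both y ends. Origin at the centre of its underside, z up; stands upright, any yaw. Best gripped across y: the winding's ends are firm, 40 mm apart, 12 mm wide, 5 to 28 mm high. Across x the core is 28 mm, above a 30 mm base that reaches 8 mm high. Has a twin like it.
- transformer_b: Loose small transformer, 30 x 40 mm (x by y), 28 mm high, about 40 g: black base, black core with yellow tape, amber winding bulging at both y ends. Origin at the centre of its underside, z up; stands upright, any yaw. Best gripped across y: the winding's ends are firm, 40 mm apart, 12 mm wide, 5 to 28 mm high. Across x the core is 28 mm, above a 30 mm base that reaches 8 mm high. Has a twin like it.
- big_cap_a: Loose big electrolytic capacitor: upright black cylinder with a pale stripe, 25 mm diameter, 40 mm high, about 20 g. Origin at the centre of its underside, z up. It has a twin exactly like it.
- big_cap_b: Loose big electrolytic capacitor: upright black cylinder with a pale stripe, 25 mm diameter, 40 mm high, about 20 g. Origin at the centre of its underside, z up. It has a twin exactly like it.
- small_cap: The one loose small electrolytic capacitor: upright dark-blue cylinder with a pale stripe, 18 mm diameter, 32 mm high, about 20 g. Origin at the centre of its underside, z up.
- transformer_tray: Fixed grey tray, 180 x 62 mm (x by y), 10 mm high; origin under its centre, x along it to the sample end (far from the robot). Floor, walls and dividers 3 mm thick; walls and dividers reach 10 mm above the bench. Three 56 x 56 mm cells centred at x = -59, 0, +59 mm: the one at +59 holds a fixed sample, a transformer; the others are empty. The 3 trays differ only in sample; their order varies.
- big_cap_tray: Fixed grey tray, 180 x 62 mm (x by y), 10 mm high; origin under its centre, x along it to the sample end (far from the robot). Floor, walls and dividers 3 mm thick; walls and dividers reach 10 mm above the bench. Three 56 x 56 mm cells centred at x = -59, 0, +59 mm: the one at +59 holds a fixed sample, a big black capacitor, 25 x 40 mm high; the others are empty. The 3 trays differ only in sample; their order varies.
- small_cap_tray: Fixed grey tray, 180 x 62 mm (x by y), 10 mm high; origin under its centre, x along it to the sample end (far from the robot). Floor, walls and dividers 3 mm thick; walls and dividers reach 10 mm above the bench. Three 56 x 56 mm cells centred at x = -59, 0, +59 mm: the one at +59 holds a fixed sample, a small blue capacitor, 18 x 32 mm high; the others are empty. The 3 trays differ only in sample; their order varies.
- battery: Bystander: loose battery cell standing on end, black below and copper-gold above, 14 mm diameter, 50 mm high. Origin at the centre of its underside, z up. To be left alone.
- block: Bystander: loose off-white plastic block with a small black window and two black holes on top, 26 x 38 mm (x by y), 22 mm high. Origin at the centre of its underside, z up. To be left alone.
Things that resemble listed ones, but are neither listed nor needed, are in the scene too. What is shaped like the big_cap_b but green or purple is not meant.

How it is judged (in metres and radians):
At the end, for the whole second after the job is handed in: Each of the five parts stands in its own free cell of the tray with its kind of sample: centre within 22 mm of the cell's centre along both tray axes, underside on the tray floor (origin under 6.5 mm above the tray's underside), tilted less than 0.12 rad, released and at rest ((((x of transformer_a in the frame of transformer_tray between -0.081 and -0.037 m and y of transformer_a in the frame of transformer_tray between -0.022 and 0.022 m) and (x of transformer_b in the frame of transformer_tray between -0.022 and 0.022 m and y of transformer_b in the frame of transformer_tray between -0.022 and 0.022 m)) or ((x of transformer_a in the frame of transformer_tray between -0.022 and 0.022 m and y of transformer_a in the frame of transformer_tray between -0.022 and 0.022 m) and (x of transformer_b in the frame of transformer_tray between -0.081 and -0.037 m and y of transformer_b in the frame of transformer_tray between -0.022 and 0.022 m))) and (((x of big_cap_a in the frame of big_cap_tray between -0.081 and -0.037 m and y of big_cap_a in the frame of big_cap_tray between -0.022 and 0.022 m) and (x of big_cap_b in the frame of big_cap_tray between -0.022 and 0.022 m and y of big_cap_b in the frame of big_cap_tray between -0.022 and 0.022 m)) or ((x of big_cap_a in the frame of big_cap_tray between -0.022 and 0.022 m and y of big_cap_a in the frame of big_cap_tray between -0.022 and 0.022 m) and (x of big_cap_b in the frame of big_cap_tray between -0.081 and -0.037 m and y of big_cap_b in the frame of big_cap_tray between -0.022 and 0.022 m))) and ((x of small_cap in the frame of small_cap_tray between -0.081 and -0.037 m and y of small_cap in the frame of small_cap_tray between -0.022 and 0.022 m) or (x of small_cap in the frame of small_cap_tray between -0.022 and 0.022 m and y of small_cap in the frame of small_cap_tray between -0.022 and 0.022 m)) and z of transformer_a in the frame of transformer_tray between 0 and 0.0065 m and angle between each of transformer_a, transformer_b, big_cap_a, big_cap_b, small_cap's own z axis and vertical below 0.12 rad and linear speed of each of transformer_a, transformer_b, big_cap_a, big_cap_b, small_cap below 0.02 m/s and angular speed of each of transformer_a, transformer_b, big_cap_a, big_cap_b, small_cap below 0.2 rad/s and z of transformer_b in the frame of transformer_tray between 0 and 0.0065 m and z of big_cap_a in the frame of big_cap_tray between 0 and 0.0065 m and z of big_cap_b in the frame of big_cap_tray between 0 and 0.0065 m and z of small_cap in the frame of small_cap_tray between 0 and 0.0065 m); the robot touches nothing.
It fails at once if the battery was shifted by more than 15 mm or tipped over (distance of battery from where it was at the start of the episode above 0.015 m or angle between battery's own z axis and vertical above 0.4 rad).
It fails at once if the white block was shifted by more than 15 mm or tipped over (distance of block from where it was at the start of the episode above 0.015 m or angle between block's own z axis and vertical above 0.4 rad).
It also fails if it takes over 122 s, if anything falls off the work surface, if the arm or the gripper's body presses on something with over 40 N, if the wrist force passes 120 N, or if a joint passes its speed limit or range.

### The arm

A 6-joint arm with a two-finger parallel gripper is mounted at the origin on a cart in front of the work surface, level with it; the furniture and walls round the work are solid. World frame = base frame: x ahead of the robot, y to its left, z up, the work surface at z = 0. Lengths are in m, angles in degrees, forces in N, time in s.
With the tool pointing down it reaches from about 0.4 to 0.825 m from the base axis. Payload 7 kg.
Tool frame: the origin (TCP) lies midway between the tips of the shut fingers; the grasp point (between the pads) lies ctrl.tcp_to_grasp behind it (ctrl.tcp_to_grasp is the distance from the TCP to the grasp point, in m); y points along the fingers, z is the direction in which the jaws open and shut, and the axes are right-handed (so a half turn about y gives the same grasp; the last joint's range is limited). The gripper opens to 88 mm and grips with 3 to 60 N. Pads are 19 mm wide; open, the fingers measure 130 mm over their backs; the gripper's body (78 mm by 193 mm) begins 47 mm behind the grasp point.
Start: joints at [89.903, 20.546, 0.682, 0, -70.136, -16.507], TCP at [0.193, 0.647, 0.227] pointing down, gripper open.
Joint ranges: [-176.03, 176.03], [-82.01, 121.73], [-58.28, 71.71], [-173.87, 95.51], [-174.79, -0.11], [-173.66, 173.66]. Speed limits (degrees/s): [136.94, 136.94, 172.46, 180, 180, 180].

### API

Orientations are given as [roll, pitch, yaw] about the fixed x, y, z axes, in that order (R = Rz(yaw) Ry(pitch) Rx(roll)).
In Python, from plant import ctrl, snapshot, silhouettes gives the robot as it stands.
- The arm moves only by the shell command python3 -m pendant 'ROWS'. ROWS is JSON, a list that holds one entry, the list of rows, each a list of 7 numbers: the shift along the tool's x, y, z in cm, then the turn, a rotation vector about the tool's x, y, z in degrees, then the opening, from 0 (shut) to 1 (fully open). In form: [[[x, y, z, rx, ry, rz, hand], ...]]. A call has 1 to 12 rows; each row shifts and turns the commanded pose from where the row before left it, along the tool's axes as they then stand; what a row does not reach is not made up. A row lasts 1/12 s, in which the tool goes at most 41.7 mm and 7.16 degrees, less where a joint would pass 70% of its speed; a pose out of reach is approached as far as the arm can. A call with a gripper value outside its range is refused whole. The fingers move at their own pace and stop on an object; the grip force is fixed at half the most. Time passes only in rows, so rows that do not move let the fingers close. It gives the time, the measured TCP pose, the force and the opening at its end, in the units of the state.
- ctrl.get_obs(): the state, without advancing time (a new reading comes with each control period).
- snapshot(name): name is "scene" or "top" or "wrist"; returns a dict with "image" (400x640x3 uint8, red, green, blue), "camera_matrix" (3x3 intrinsics, pixels), "dist_coeffs" ([k1, k2, p1, p2, k3] as OpenCV has them; the pictures are not rectified), "eye" and "orientation" of the camera in the world; the wrist camera has in their place "mount" (4x4, takes a point from camera to tool coordinates, whose origin is the TCP and whose axes are the tool frame's). Camera axes: x right, y down, z forward; pixel columns grow to the right and rows downward; lengths in m; the calibration is good to about 2 mm. A picture is of the moment at which its call begins: read the wrist's pose just before it. There is no depth.
- ctrl.close_job(): hands the job in, once; it reports no verdict.
Trained networks look in a picture, given as the dict that the camera call returned (one of the last four; its "shot" number tells which), for a name from the list of things; names that differ only in an ending like _2 or _b are one class to them, and where a whole thing is asked for, a point or a joint stands for the part that bears it (a point fixed in the world has none). Each returns a list of dicts, best first, with "confidence" (0 to 1); they miss things now and then, are a little off and sometimes report something else, mostly with a low value. They report only what shows in the picture. A call takes as long as a camera call. They do not tell look-alikes from the thing itself.
- silhouettes(picture, thing): "mask" (400x640 bool, what is visible of it) and "bbox" ([left, top, width, height] in pixels, round what is visible of it).
The state is a dict: "clock": time; "joint_pos": joint angles; "qvel": joint speeds; "tau": joint torques, N m; "tool_pos": TCP position; "orientation": TCP orientation; "force": force on the tool from outside, world axes, zero at the start; "moment": the same for the moment, N m; "opening": finger opening in m.
Only numpy, scipy, OpenCV 4.12 (cv2) and the standard library are available. Lean on these libraries where they do the work, as an engineer would, in place of code of your own. Each camera call takes 0.05 s, during which the arm holds its last target.

## Working session

There is one attempt and no reset: what is moved stays moved. The work goes in short steps, Python scripts to look and compute and a shell command to move; the robot and the scene stay as the last step left them, time stands still between calls to the robot, and variables do not carry over. Pictures are saved under pics/ and viewed, and the job is handed in when it is done.

```bash
ls; mkdir -p pics
python3 - <<'E'
from plant import ctrl, snapshot, silhouettes
import cv2
o=ctrl.get_obs(); print(o, ctrl.tcp_to_grasp)
for n in ["scene","top","wrist"]:
    s=snapshot(n); cv2.imwrite(f"pics/{n}0.png",s["image"][:,:,::-1])
    print(n,{k:v for k,v in s.items() if k!="image"})
E
```

```text
pics
{'clock': 0.0, 'joint_pos': array([ 8.99049579e+01,  2.05912347e+01,  6.34584491e-01, -2.27630191e-02,
       -7.01331511e+01, -1.65069769e+01]), 'qvel': array([-0.02357726, -0.0248043 , -0.05189845,  0.07220079,  0.01602273,
        0.03628077]), 'tau': array([ 1.72301275e-04, -5.82718384e+01,  2.93053293e+01,  6.99734464e+00,
        6.72531605e-03, -1.66050236e-04]), 'tool_pos': array([0.19273125, 0.6464058 , 0.22562277]), 'orientation': array([-8.99078191e+01,  5.00155956e-03,  1.63390233e+02]), 'force': array([ 0.13245837,  0.83154013, -1.11214443]), 'moment': array([-0.02075837,  0.0190384 , -0.05626319]), 'opening': 0.08763142116293475} 0.0188
scene {'camera_matrix': array([[413.1995412 ,   0.        , 320.21729375],
       [  0.        , 413.1995412 , 193.86485861],
       [  0.        ,   0.        ,   1.        ]]), 'dist_coeffs': array([-0.05989947,  0.        ,  0.        ,  0.        ,  0.        ]), 'eye': array([0.15728856, 0.6208687 , 0.86023906]), 'orientation': array([-136.08055391,   -0.32591481, -146.68177751]), 'shot': 1}
top {'camera_matrix': array([[393.86
[... 289 characters left out ...]
ion': array([-167.99243184,   -0.32513315,  -81.95099539]), 'shot': 2}
wrist {'camera_matrix': array([[332.85289118,   0.        , 311.78669716],
       [  0.        , 332.85289118, 198.38525528],
       [  0.        ,   0.        ,   1.        ]]), 'dist_coeffs': array([-0.02703749,  0.        ,  0.        ,  0.        ,  0.        ]), 'mount': array([[-6.86053917e-04,  9.61378144e-01,  2.75230073e-01,
        -7.57261168e-02],
       [ 5.20014988e-04, -2.75229758e-01,  9.61378339e-01,
        -1.57628694e-01],
       [ 9.99999629e-01,  8.02681138e-04, -3.11108591e-04,
        -6.32680049e-04],
       [ 0.00000000e+00,  0.00000000e+00,  0.00000000e+00,
         1.00000000e+00]]), 'shot': 3}
```

View pics/scene0.png

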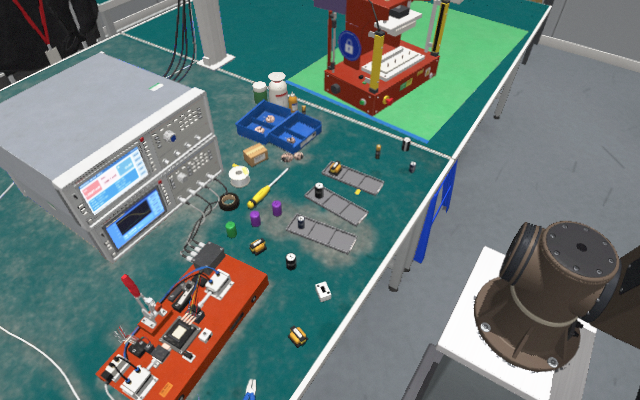

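View pics/top0.png

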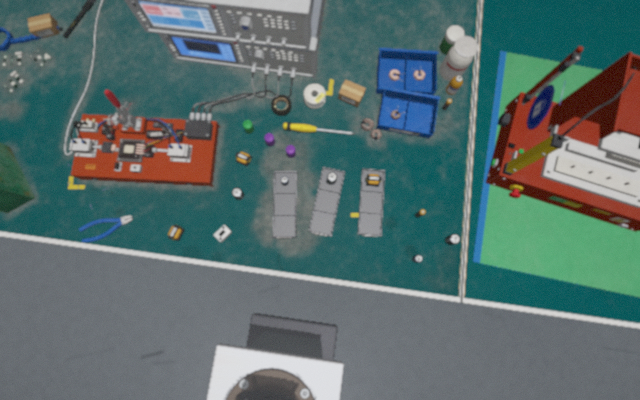

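View pics/wrist0.png

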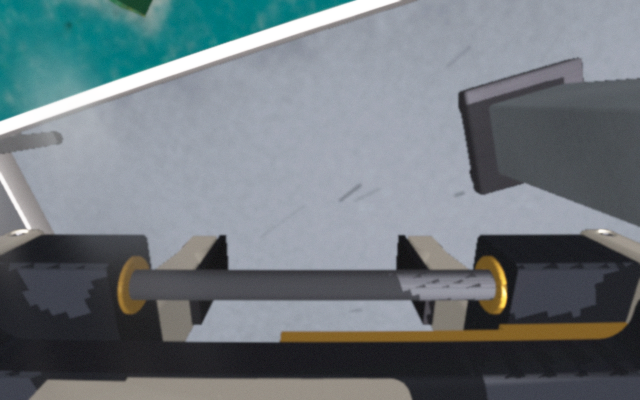

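```bash
cat > h.py <<'E'
import numpy as np, cv2
from scipy.spatial.transform import Rotation as R
from plant import ctrl, snapshot, silhouettes
def campose(s,o=None):
    if 'eye' in s:
        return R.from_euler('xyz',s['orientation'],degrees=True).as_matrix(), np.array(s['eye'])
    T=np.eye(4);T[:3,:3]=R.from_euler('xyz',o['orientation'],degrees=True).as_matrix();T[:3,3]=o['tool_pos']
    M=T@s['mount'];return M[:3,:3],M[:3,3]
def back(s,uv,z,o=None):
    Rm,e=campose(s,o)
    p=cv2.undistortPoints(np.array(uv,float).reshape(-1,1,2),s['camera_matrix'],s['dist_coeffs']).reshape(-1,2)
    d=np.c_[p,np.ones(len(p))]@Rm.T
    return e+d*((z-e[2])/d[:,2])[:,None]
def proj(s,P,o=None):
    Rm,e=campose(s,o)
    rv=cv2.Rodrigues(Rm.T)[0]
    return cv2.projectPoints(np.array(P,float).reshape(-1,1,3),rv,-Rm.T@e,s['camera_matrix'],s['dist_coeffs'])[0].reshape(-1,2)
def cen(m):
    y,x=np.nonzero(m);return x.mean(),y.mean()
E
python3 - <<'E'
from h import *
H=dict(transformer_a=.014,big_cap_a=.02,small_cap=.016,transformer_tray=.005,big_cap_tray=.005,small_cap_tray=.005,battery=.025,block=.011)
for n in ["top","scene"]:
    s=snapshot(n)
    for t,h in H.items():
        for d in silhouettes(s,t):
            c=cen(d['mask']); print(n,t,round(d['confidence'],2),d['bbox'],np.round(c,1),back(s,c,h)[0].round(3))
    im=s['image'][:,:,::-1]
    a=im[130:280,150:480] if n=='top' else im[130:360,220:460]
    f=2.4
    cv2.imwrite(f'pics/{n}1.png',cv2.resize(a,None,fx=f,fy=f,interpolation=cv2.INTER_CUBIC))
E
```

```text
top transformer_a 0.69 [170.3, 224.8, 15.8, 11.6] [176.1 232.4] [0.409 0.313 0.014]
top transformer_a 0.66 [235.3, 152.1, 17.2, 11.1] [243.  158.1] [0.632 0.177 0.014]
top big_cap_a 0.52 [449.3, 232.1, 9.6, 14.4] [452.3 239.1] [ 0.492 -0.398  0.02 ]
top big_cap_a 0.45 [287.8, 142.8, 7.2, 14.7] [290.7 151.1] [0.668 0.052 0.02 ]
top big_cap_a 0.39 [264.2, 129.1, 9.1, 18.4] [269.6 139.3] [0.693 0.114 0.02 ]
top small_cap 0.6 [413.0, 256.0, 8.6, 6.7] [417.1 258.1] [ 0.431 -0.313  0.016]
top transformer_tray 0.91 [356.9, 165.5, 29.0, 69.6] [371.4 202.6] [ 0.561 -0.182  0.005]
top big_cap_tray 0.74 [355.2, 169.6, 30.8, 64.0] [371.1 202.5] [ 0.561 -0.181  0.005]
top small_cap_tray 0.86 [274.2, 171.6, 22.3, 68.1] [284.7 204.8] [0.522 0.046 0.005]
top block 0.74 [215.4, 227.1, 17.5, 15.8] [222.8 233.1] [0.424 0.193 0.011]
top block 0.71 [446.0, 232.1, 12.2, 13.5] [452.1 239.4] [ 0.492 -0.4    0.011]
scene transformer_a 0.57 [250.2, 239.9, 16.7, 18.2] [257.9 246.1] [0.631 0.179 0.014]
scene big_cap_a 0.56 [283.9, 251.8, 14.0, 19.8] [290.9 260.8] [0.533 0.172 0.02 ]
scene big_cap_a 0.44 [271.9, 200.2, 9.9, 15.2] [276.4 207.6] [0.669 0.052 0.02 ]
scene big_cap_a 0.42 [404.9, 138.4, 4.6, 12.7] [405.1 143.6] [ 0.494 -0.397  0.02 ]
scene small_cap 0.65 [405.9, 162.0, 8.7, 11.1] [411.7 166.3] [ 0.432 -0.313  0.016]
scene transformer_tray 0.85 [321.0, 159.8, 63.0, 39.5] [353.  177.2] [ 0.562 -0.182  0.005]
scene big_cap_tray 0.63 [308.7, 180.9, 61.1, 44.9] [337.1 204. ] [ 0.544 -0.063  0.005]
scene small_cap_tray 0.56 [288.9, 215.9, 66.4, 39.4] [321.7 232.8] [0.524 0.047 0.005]
scene block 0.6 [317.7, 282.5, 11.7, 17.9] [322.8 291. ] [0.425 0.194 0.011]
```

View pics/top1.png

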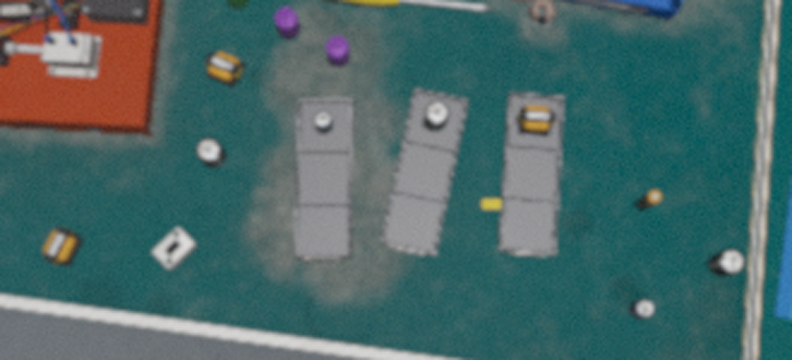

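View pics/scene1.png

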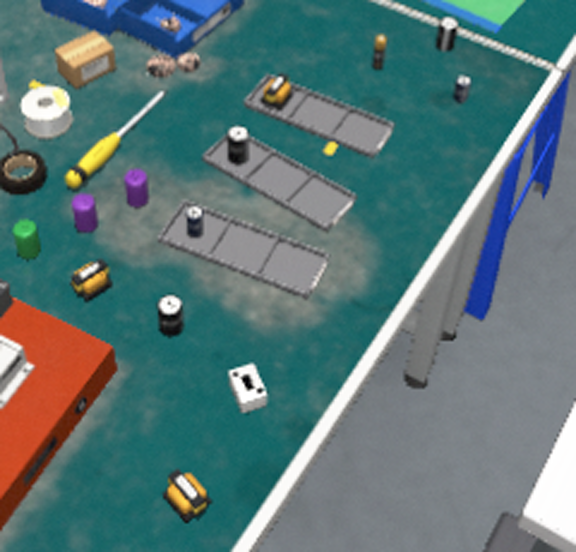

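Run:
```python
from h import *
for n in ["top","scene"]:
    s=snapshot(n)
    for t in ["transformer_tray","big_cap_tray","small_cap_tray"]:
        for d in silhouettes(s,t):
            y,x=np.nonzero(d['mask'])
            P=back(s,np.c_[x,y],.008)[:,:2]
            r=cv2.minAreaRect((P*1000).astype(np.float32)); b=cv2.boxPoints(r)
            print(n,t,np.round(r[0],1),np.round(r[1],1),round(r[2],1),np.round(P.mean(0)*1000,1))
```

```text
top transformer_tray [ 562.4 -181.9] [182.5  66.3] 4.3 [ 561.  -181.5]
top big_cap_tray [547.  -63.4] [ 64.7 184.6] 86.0 [545.6 -63.4]
scene transformer_tray [ 562.5 -181. ] [184.  72.] 3.6 [ 560.3 -178.9]
scene big_cap_tray [547.4 -62.1] [ 70.7 184.8] 85.0 [544.6 -61. ]
scene small_cap_tray [524.6  48. ] [182.   65.4] 8.5 [522.5  48.3]
```

```bash
python3 -m pendant '[[[0,-1,4,0,-7,0,1],[0,-1,4,0,-7,0,1],[0,-1,4,0,-2.6,0,1],[0,0,4,0,0,0,1],[0,0,4,0,0,0,1],[0,0,4,0,0,0,1],[0,0,4,0,0,0,1],[0,0,3,0,0,0,1],[-4,0,0,0,0,0,1],[-4,0,0,0,0,0,1],[-4,0,0,0,0,0,1],[0,0,0,0,0,0,1]]]'
```

```text
clock: 2.45
tool_pos: [0.2979, 0.3385, 0.2568]
orientation: [-90.0, 0.1, 179.8]
force: [-0.5, 0.9, 0.3]
opening: 0.0876
```

```bash
cat > look.py <<'E'
from h import *
import sys
def look(name,things):
    o=ctrl.get_obs(); s=snapshot('wrist')
    print(o['clock'],o['tool_pos'].round(4),o['orientation'].round(1),o['opening'])
    cv2.imwrite(f'pics/{name}.png',s['image'][:,:,::-1])
    H=dict(transformer_a=.020,big_cap_a=.02,small_cap=.016,block=.011,battery=.025,transformer_tray=.008,big_cap_tray=.008,small_cap_tray=.008)
    for t in things:
        for d in silhouettes(s,t):
            y,x=np.nonzero(d['mask']); P=back(s,np.c_[x,y],H[t],o)[:,:2]*1000
            r=cv2.minAreaRect(P.astype(np.float32))
            print(t,round(d['confidence'],2),np.round(d['bbox']),np.round(r[0],1),np.round(r[1],1),round(r[2],1),'mean',P.mean(0).round(1))
    return o,s
if __name__=='__main__': look(sys.argv[1],sys.argv[2:])
E
python3 look.py w1 transformer_a block
```

```text
2.45 [0.2979 0.3385 0.2568] [-9.000e+01  1.000e-01  1.798e+02] 0.08761214034882948
transformer_a 0.59 [316.  49.  29.  41.] [410.8 316.8] [28.4 39.6] 74.3 mean [410.3 316.9]
block 0.56 [422.  34.  42.  46.] [425.7 193.8] [31.4 45. ] 52.7 mean [426.  193.6]
```

View pics/w1.png

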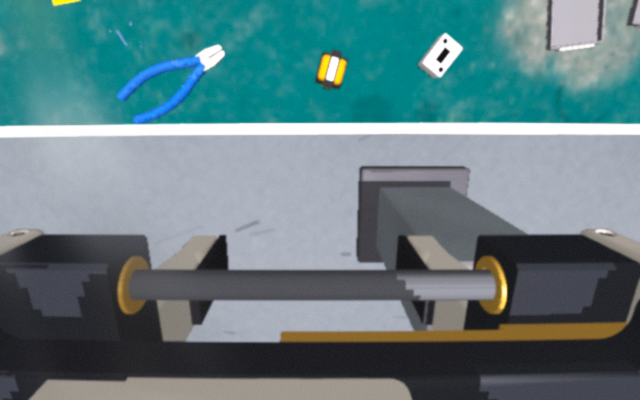

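Run:
```python
import cv2
i=cv2.imread('pics/w1.png')[40:100,300:370]; cv2.imwrite('pics/w1c.png',cv2.resize(i,None,fx=8,fy=8,interpolation=cv2.INTER_CUBIC))
```

```text
(no output)
```

View pics/w1c.png

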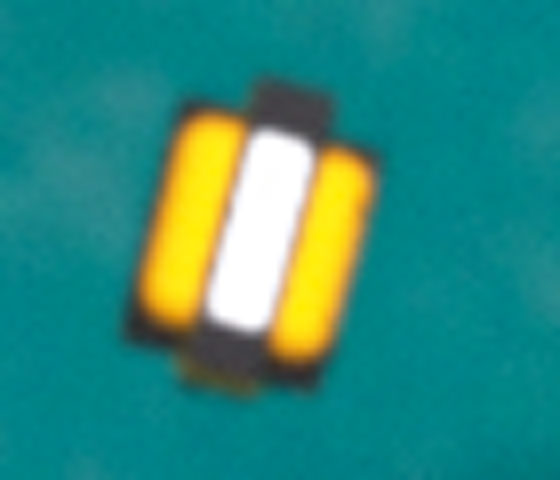

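```bash
python3 -m pendant '[[[-3.7,0,0.7,0,0,0,1],[-3.8,0,0.8,0,0,0,1],[-3.7,0,0.8,0,0,0,1],[0,1.4,0,0,-7,0,1],[0,1.4,0,0,-7,0,1],[0,1.4,0,0,-7,0,1],[0,1.4,0,0,-7,0,1],[0,1.4,0,0,-7,0,1],[0,1.4,0,0,-7,0,1],[0,1.4,0,0,-7,0,1],[0,1.4,0,0,-7,0,1],[0,1.3,0,0,-7,0,1]]]' && python3 -m pendant '[[[0,1,0,0,-7,0,1],[0,0,0,0,-4.5,0,1],[0,0,0,0,0,0,1]]]' && python3 look.py w2 transformer_a
```

```text
clock: 3.6
tool_pos: [0.4037, 0.3169, 0.1312]
orientation: [-90.0, 0.0, -116.5]
force: [-0.3, -0.5, 0.5]
opening: 0.0878
clock: 3.85
tool_pos: [0.4036, 0.3166, 0.1212]
orientation: [-90.0, -0.1, -105.2]
force: [-0.5, 0.1, 0.6]
opening: 0.088
3.85 [0.4036 0.3166 0.1212] [-9.000e+01 -1.000e-01 -1.052e+02] 0.08802002438557027
transformer_a 0.65 [295. 173.  48.  39.] [411.4 318.8] [31.8 39.8] 74.9 mean [411.2 319.3]
```

View pics/w2.png

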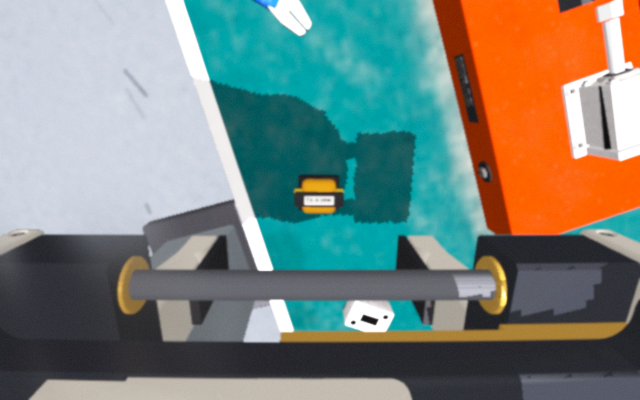

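```bash
python3 -m pendant '[[[-0.4,1,0.7,0,0,0,0.68],[0,3,0,0,0,0,0.68],[0,3,0,0,0,0,0.68],[0,2.2,0,0,0,0,0.68],[0,1.3,0,0,0,0,0.68],[0,0.6,0,0,0,0,0.68],[0,0,0,0,0,0,0.68],[0,0,0,0,0,0,0]]]' && python3 -m pendant '[[[0,0,0,0,0,0,0],[0,0,0,0,0,0,0],[0,0,0,0,0,0,0],[0,0,0,0,0,0,0],[0,-1,0,0,0,0,0]]]' && python3 look.py w3
```

```text
clock: 4.62
tool_pos: [0.4131, 0.3185, 0.0108]
orientation: [-90.0, 0.0, -105.5]
force: [0.4, 0.5, -0.3]
opening: 0.0566
clock: 5.03
tool_pos: [0.4122, 0.3173, 0.02]
orientation: [-90.0, -0.1, -105.5]
force: [0.2, -0.2, -0.0]
opening: 0.0391
5.0333 [0.4122 0.3173 0.02  ] [-9.000e+01 -1.000e-01 -1.055e+02] 0.039128120772932574
```

View pics/w3.png

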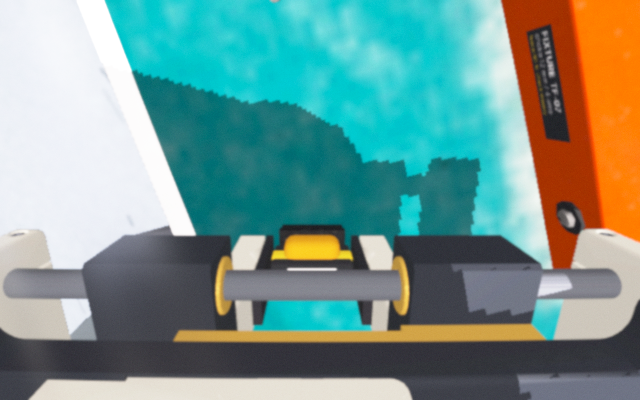

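```bash
python3 -m pendant '[[[0,-2,0,0,0,0,0],[0,-3,0,0,7,0,0],[0,-3,0,0,7,0,0],[0,-3,0,0,7,0,0],[0,0,0,0,7,0,0],[0,0,0,0,7,0,0],[0,0,0,0,7,0,0],[0,0,0,0,7,0,0],[0,0,0,0,7,0,0],[0,0,0,0,7,0,0],[0,0,0,0,7,0,0],[0,0,0,0,0,0,0]]]'
cat > go.py <<'E'
from h import *
import sys
x,y,z,yaw=map(float,sys.argv[1:])
o=ctrl.get_obs();Rm=R.from_euler('xyz',o['orientation'],degrees=True).as_matrix()
d=Rm.T@(np.array([x,y,z])/1000-o['tool_pos'])*100
dy=(yaw-o['orientation'][2]+180)%360-180
print('shift cm',d.round(2),'ry',round(-dy,1),'yaw now',o['orientation'][2].round(1),'pos',o['tool_pos'].round(4))
E
python3 go.py 562 -182 130 184
```

```text
clock: 6.08
tool_pos: [0.4127, 0.318, 0.1311]
orientation: [-90.0, 0.0, -175.8]
force: [0.4, 0.2, -0.3]
opening: 0.0393
shift cm [-11.26   0.09  50.95] ry 0.2 yaw now -175.8 pos [0.4127 0.318  0.1311]
```

```bash
python3 -m pendant '[[[-0.9,0,3.6,0,0,0,0],[-0.9,0,3.6,0,0,0,0],[-0.9,0,3.6,0,0,0,0],[-0.9,0,3.6,0,0,0,0],[-0.9,0,3.6,0,0,0,0],[-0.9,0,3.6,0,0,0,0],[-0.9,0,3.6,0,0,0,0],[-0.9,0,3.6,0,0,0,0],[-0.9,0,3.6,0,0,0,0],[-0.9,0,3.6,0,0,0,0],[0,0,3.6,0,0,0,0],[0,0,0,0,0,0,0]]]' ; python3 look.py w4 transformer_tray big_cap_tray;python3 go.py 562 -182 130 184
```

```text
clock: 7.08
tool_pos: [0.5335, -0.0745, 0.1306]
orientation: [-90.0, -0.0, -175.5]
force: [0.4, 0.5, -0.6]
opening: 0.0391
7.0833 [ 0.5335 -0.0745  0.1306] [ -90.    -0.  -175.5] 0.039122515850696704
transformer_tray 0.72 [395.  53.  98. 178.] [ 579.4 -179.8] [152.1  64.8] 3.2 mean [ 584.6 -179.1]
transformer_tray 0.6 [566. 188.  58.  30.] [ 544.2 -326.3] [60.5 15.8] 77.5 mean [ 544.7 -326.5]
big_cap_tray 0.63 [252.  56. 100. 194.] [560.2 -63.4] [ 63.7 162.3] 85.8 mean [574.3 -63.6]
big_cap_tray 0.25 [535. 301.  27.  32.] [ 427.9 -317.3] [41.2 19.1] 56.3 mean [ 428.4 -316.5]
shift cm [-1.97  0.07 11.37] ry 0.6 yaw now -175.4 pos [ 0.5334 -0.0702  0.1307]
```

View pics/w4.png

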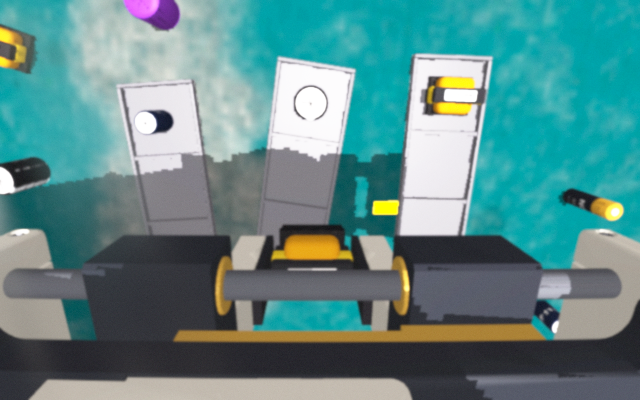

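Run:
```python
from h import *
o=ctrl.get_obs(); s=snapshot('wrist')
i=s['image'][:,:,::-1][40:240,110:510]; cv2.imwrite('pics/w5.png',cv2.resize(i,None,fx=2,fy=2))
print(o['tool_pos'],back(s,[(413,56),(491,57),(401,196),(477,198),(280,58),(354,70),(117,85),(193,81),(208,218),(145,221)],.01,o).round(4)[:,:2])
```

```text
[ 0.53335799 -0.07020795  0.13069967] [[ 0.6511 -0.1398]
 [ 0.6559 -0.2012]
 [ 0.538  -0.1475]
 [ 0.5416 -0.2144]
 [ 0.6411 -0.0365]
 [ 0.6369 -0.095 ]
 [ 0.6113  0.093 ]
 [ 0.6188  0.0316]
 [ 0.5041  0.02  ]
 [ 0.4967  0.0765]]
```

View pics/w5.png

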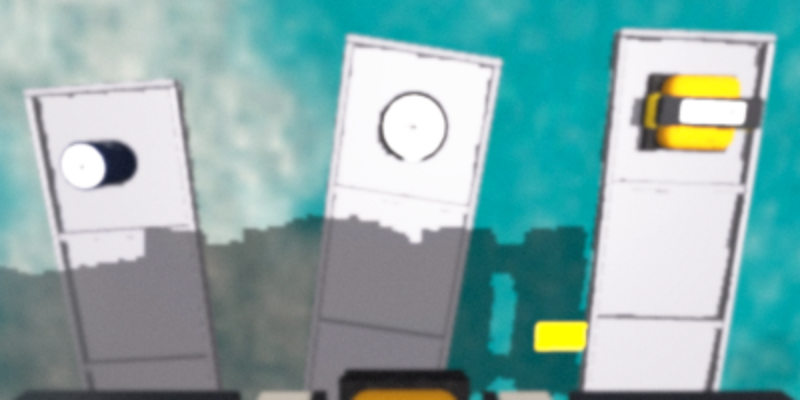

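```bash
python3 go.py 564 -180 14.5 184;  python3 -m pendant '[[[-0.5,0,3.6,0,0,0,0],[-0.5,0,3.6,0,0,0,0],[-0.5,0,3.8,0,0,0,0],[0,0,0,0,0,0,0]]]'; python3 go.py 564 -180 14.5 184
```

```text
shift cm [-2.15 11.63 11.26] ry 0.6 yaw now -175.4 pos [ 0.5335 -0.0695  0.1308]
clock: 7.62
tool_pos: [0.5583, -0.1813, 0.1307]
orientation: [-89.9, 0.0, -175.4]
force: [1.6, 1.0, -0.6]
opening: 0.039
shift cm [-0.57 11.62 -0.09] ry 0.6 yaw now -175.4 pos [ 0.5583 -0.1813  0.1307]
```

```bash
python3 -m pendant '[[[-0.3,1.6,0,0,0,0,0],[-0.3,3,0,0,0,0,0],[0,3,0,0,0,0,0],[0,2,0,0,0,0,0],[0,1,0,0,0,0,0],[0,0.5,0,0,0,0,0],[0,0.3,0,0,0,0,0],[0,0,0,0,0,0,0]]]'; python3 look.py w6; python3 go.py 564 -180 14.5 184
```

```text
clock: 8.28
tool_pos: [0.5638, -0.1772, 0.0171]
orientation: [-90.0, 0.0, -175.4]
force: [0.9, 0.0, 0.2]
opening: 0.0393
8.2833 [ 0.5638 -0.1772  0.0171] [ -90.     0.  -175.4] 0.0393277905618052
shift cm [0.02 0.31 0.27] ry 0.6 yaw now -175.4 pos [ 0.564  -0.1773  0.0176]
```

View pics/w6.png

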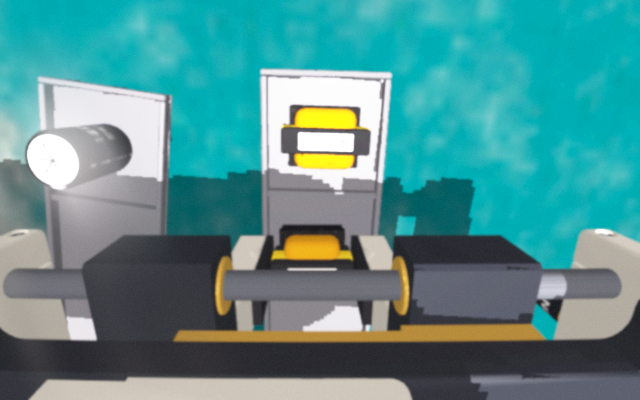

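```bash
python3 -m pendant '[[[0,0,0.3,0,0,0,0],[0,0.2,0,0,0,0,0],[0,0.15,0,0,0,0,0],[0,0,0,0,0,0,0]]]'; python3 -m pendant '[[[0,0,0,0,0,0,0.65],[0,0,0,0,0,0,0.65],[0,0,0,0,0,0,0.65],[0,0,0,0,0,0,0.65],[0,-1,0,0,0,0,0.65],[0,-3,0,0,0,0,0.65],[0,-4,0,0,0,0,0.65],[0,-4,0,0,0,0,0.65],[2,0,-4,0,0,0,1],[2,0,-4,0,0,0,1],[0,0,0,0,0,0,1]]]';python3 look.py w7 transformer_tray transformer_a
```

```text
clock: 8.67
tool_pos: [0.5642, -0.1809, 0.0146]
orientation: [-90.0, 0.1, -175.5]
force: [-1.2, 1.4, 9.5]
opening: 0.0395
clock: 9.58
tool_pos: [0.5173, -0.1058, 0.1345]
orientation: [-90.1, 0.1, -175.4]
force: [-1.7, -0.4, -0.6]
opening: 0.0714
9.5833 [ 0.5173 -0.1058  0.1345] [-9.010e+01  1.000e-01 -1.754e+02] 0.071413066027375
transformer_tray 0.9 [362.  28.  94. 216.] [ 564.2 -181. ] [182.9  64.4] 3.0 mean [ 575.4 -179.6]
transformer_a 0.67 [382. 130.  54.  38.] [ 563.5 -181.5] [29.4 46.2] 4.8 mean [ 563.3 -179.7]
```

View pics/w7.png

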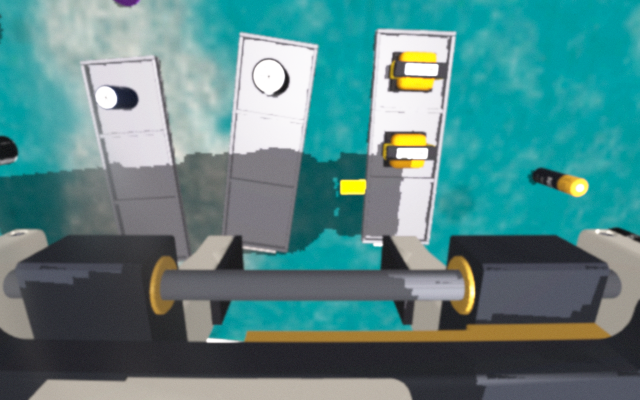

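```bash
python3 -m pendant '[[[0,0,-4,0,0,0,1],[0,0,-4,0,0,0,1],[0,0,-4,0,0,0,1],[0,0,-4,0,0,0,1],[0,0,-4,0,0,0,1],[0,0,-4,0,0,0,1],[0,0,-4,0,0,0,1],[0,-2,0,0,0,0,1],[0,0,0,0,0,0,1]]]'; python3 look.py w8 transformer_a big_cap_a block
```

```text
clock: 10.48
tool_pos: [0.5004, 0.1723, 0.1555]
orientation: [-90.0, 0.2, -175.3]
force: [1.4, -0.7, 0.6]
opening: 0.0876
10.4833 [0.5004 0.1723 0.1555] [ -90.     0.2 -175.3] 0.08762332773866156
transformer_a 0.64 [293.   9.  51.  48.] [632.4 178.4] [41.  31.6] 77.0 mean [632.8 178.1]
big_cap_a 0.59 [300. 141.  32.  30.] [533.1 171.9] [29.2 25.8] 4.7 mean [532.8 171.9]
big_cap_a 0.57 [459.   0.  48.  21.] [660.3  51.6] [13.9 39.3] 5.6 mean [661.5  54.7]
block 0.95 [264. 238.  42.  33.] [425.3 193.8] [31.6 45.2] 52.6 mean [429.1 193.2]
block 0.65 [300. 138.  31.  37.] [531.8 171.7] [30.1 26.6] 4.7 mean [531.4 171.6]
```

View pics/w8.png

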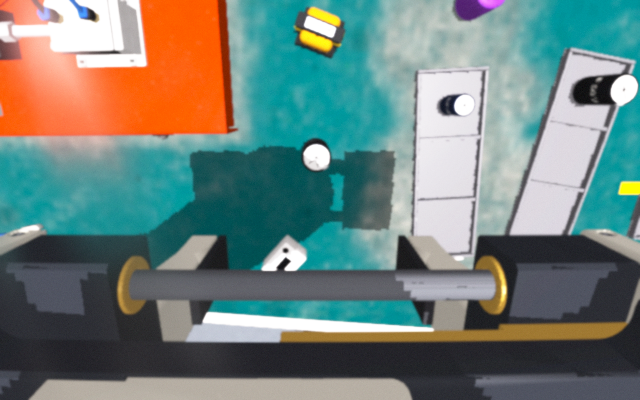

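```bash
python3 go.py 632.5 178.5 120 167
```

```text
shift cm [-13.43   3.25   0.08] ry 17.4 yaw now -175.6 pos [0.4986 0.1689 0.1526]
```

```bash
python3 -m pendant '[[[-3.3,0,0,0,0,0,0.8],[-3.3,0,0,0,0,0,0.8],[-3.3,0,0,0,0,0,0.8],[-3.5,0,0,0,0,0,0.8],[0,1,0,0,6,0,0.8],[0,1,0,0,6,0,0.8],[0,1,0,0,5.4,0,0.8],[0,0,0,0,0,0,0.8],[0,0,0,0,0,0,0.8]]]';  python3 look.py w9 transformer_a
```

```text
clock: 11.43
tool_pos: [0.6317, 0.1789, 0.122]
orientation: [-89.9, -0.1, 167.2]
force: [0.3, -1.0, 0.8]
opening: 0.0698
11.4333 [0.6317 0.1789 0.122 ] [-8.990e+01 -1.000e-01  1.672e+02] 0.06984553623611041
transformer_a 0.74 [290. 171.  50.  42.] [637.7 176.6] [39.7 31.7] 77.2 mean [637.7 176.3]
```

View pics/w9.png

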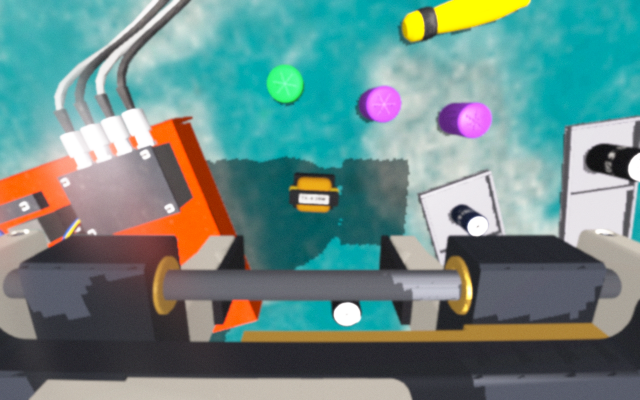

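```bash
python3 - <<'E'
from h import *
o=ctrl.get_obs(); s=snapshot('wrist')
for z in (0,.02): print(back(s,[(190,120),(233,230),(260,310)],z,o).round(3))
E
python3 go.py 635 177.5 10.5 167
```

```text
[[0.716 0.265 0.   ]
 [0.615 0.258 0.   ]
 [0.529 0.256 0.   ]]
[[0.715 0.258 0.02 ]
 [0.621 0.251 0.02 ]
 [0.541 0.249 0.02 ]]
shift cm [-0.3  11.33  0.2 ] ry 0.2 yaw now 167.2 pos [0.6324 0.1801 0.1238]
```

```bash
python3 -m pendant '[[[-0.3,1,0.2,0,0,0,0.66],[0,3,0,0,0,0,0.66],[0,3,0,0,0,0,0.66],[0,2.2,0,0,0,0,0.66],[0,1.3,0,0,0,0,0.66],[0,0.6,0,0,0,0,0.66],[0,0.2,0,0,0,0,0.66],[0,0,0,0,0,0,0],[0,0,0,0,0,0,0],[0,0,0,0,0,0,0],[0,0,0,0,0,0,0],[0,0,0,0,0,0,0]]]';  python3 -m pendant '[[[0,-1,0,0,0,0,0],[0,-3,0,0,0,0,0],[0,-4,0,0,0,0,0],[0,-4,0,0,0,0,0],[4,0,0,0,0,0,0],[0,0,0,0,0,0,0]]]';python3 look.py w10; python3 go.py 505 -185 130 184
```

```text
clock: 12.58
tool_pos: [0.6356, 0.178, 0.0123]
orientation: [-90.1, 0.1, 167.2]
force: [-3.2, -2.2, 10.7]
opening: 0.039
clock: 13.08
tool_pos: [0.5929, 0.1876, 0.1336]
orientation: [-90.2, 0.1, 167.1]
force: [-2.0, -0.9, -2.6]
opening: 0.039
13.0833 [0.5929 0.1876 0.1336] [-9.020e+01  1.000e-01  1.671e+02] 0.03896381725630979
shift cm [ 0.42  0.15 38.28] ry -16.8 yaw now 167.2 pos [0.594  0.1873 0.1326]
```

View pics/w10.png

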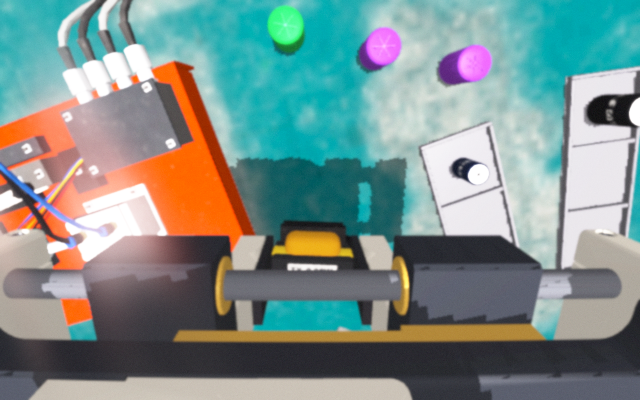

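```bash
python3 -m pendant '[[[0,0,3.8,0,0,0,0],[0,0,3.8,0,0,0,0],[0,0,3.8,0,0,0,0],[0,0,3.8,0,0,0,0],[0,0,3.8,0,0,0,0],[0,0,3.8,0,0,0,0],[0,0,3.8,0,0,0,0],[0,0,3.8,0,0,0,0],[0,0,3.8,0,0,0,0],[0,0,0,0,-6,0,0],[0,0,0,0,-6,0,0],[0,0,0,0,-5,0,0]]]'; python3 -m pendant '[[[0,0,0,0,0,0,0],[0,0,0,0,0,0,0]]]';python3 go.py 505 -185 14.5 184
```

```text
clock: 14.13
tool_pos: [0.5192, -0.1481, 0.1304]
orientation: [-90.0, 0.0, -175.7]
force: [0.6, 0.3, 0.2]
opening: 0.0391
clock: 14.3
tool_pos: [0.5194, -0.147, 0.1303]
orientation: [-90.0, 0.0, -176.1]
force: [-0.4, -0.2, -0.7]
opening: 0.0388
shift cm [ 1.7  11.58  3.69] ry -0.1 yaw now -176.1 pos [ 0.5194 -0.147   0.1303]
```

```bash
python3 -m pendant '[[[1.7,0,3.7,0,0,0,0],[0,2,0,0,0,0,0],[0,3,0,0,0,0,0],[0,3,0,0,0,0,0],[0,1.5,0,0,0,0,0],[0,0.9,0,0,0,0,0],[0,0.5,0,0,0,0,0],[0,0.3,0,0,0,0,0],[0,0,0,0,0,0,0],[0,0,0,0,0,0,0]]]'; python3 look.py w11; python3 go.py 505 -185 14.5 184
```

```text
clock: 15.13
tool_pos: [0.5056, -0.1848, 0.0189]
orientation: [-90.0, 0.1, -175.9]
force: [-0.1, -0.2, -0.5]
opening: 0.0393
15.1333 [ 0.5056 -0.1848  0.0189] [-9.000e+01  1.000e-01 -1.759e+02] 0.03928023269186901
shift cm [0.06 0.46 0.02] ry 0.1 yaw now -175.9 pos [ 0.5056 -0.1848  0.0191]
```

View pics/w11.png

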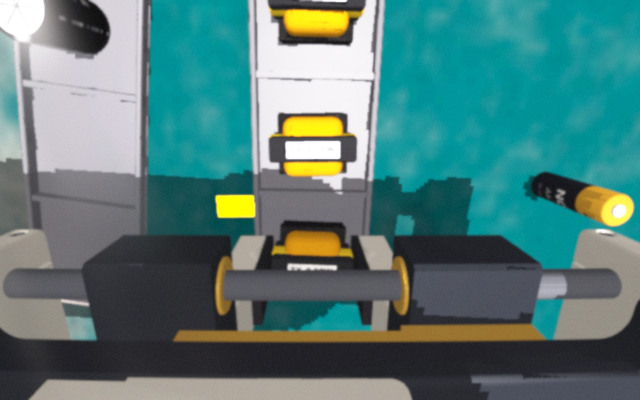

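```bash
python3 -m pendant '[[[0,0.2,0,0,0,0,0],[0,0.15,0,0,0,0,0],[0,0.1,0,0,0,0,0],[0,0,0,0,0,0,0]]]'
```

```text
clock: 15.52
tool_pos: [0.5054, -0.1848, 0.0152]
orientation: [-90.0, 0.1, -175.9]
force: [-3.4, 2.2, 14.1]
opening: 0.0394
```

```bash
python3 -m pendant '[[[0,0,0,0,0,0,0.62],[0,0,0,0,0,0,0.62],[0,0,0,0,0,0,0.62],[0,0,0,0,0,0,0.62],[0,-1,0,0,0,0,0.62],[0,-3,0,0,0,0,0.62],[0,-4,0,0,0,0,0.62],[0,-4,0,0,0,0,0.62],[0,0,-4,0,0,0,0.8],[0,0,-4,0,0,0,0.8],[0,0,-4,0,0,0,0.8],[0,0,0,0,0,0,0.8]]]';python3 look.py w12 transformer_a transformer_tray big_cap_tray small_cap_tray;  python3 go.py 533 172 120 180
```

```text
clock: 16.52
tool_pos: [0.4963, -0.0605, 0.1349]
orientation: [-90.1, 0.1, -175.7]
force: [-0.8, -0.3, -0.2]
opening: 0.0692
16.5167 [ 0.4963 -0.0605  0.1349] [-9.010e+01  1.000e-01 -1.757e+02] 0.06919157957538628
transformer_a 0.97 [432. 176.  55.  38.] [ 507.6 -185.3] [33.6 48.4] 4.3 mean [ 507.  -183.1]
transformer_a 0.72 [438. 111.  59.  38.] [ 562.4 -181.3] [29.5 49. ] 4.7 mean [ 562.3 -178.9]
transformer_tray 0.9 [413.   5. 105. 219.] [ 564.2 -180.4] [182.6  66.5] 3.4 mean [ 581.4 -178.1]
small_cap_tray 0.66 [132.  29. 106. 218.] [526.6  46.2] [183.2  65.7] 7.9 mean [536.8  47.9]
shift cm [ -5.36   1.37 -23.46] ry 4.1 yaw now -175.9 pos [ 0.4962 -0.0658  0.1337]
```

View pics/w12.png

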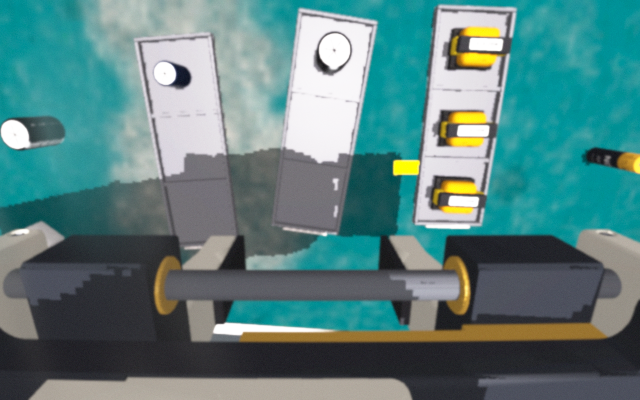

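```bash
python3 -m pendant '[[[-0.9,0,-3.9,0,0,0,0.8],[-0.9,0,-3.9,0,0,0,0.8],[-0.9,0,-3.9,0,0,0,0.8],[-0.9,0,-3.9,0,0,0,0.8],[-0.9,0,-3.9,0,0,0,0.8],[-0.9,0,-3.9,0,0,0,0.8],[0,0,0,0,4.3,0,0.8],[0,0,0,0,4.3,0,0.8],[0,0,0,0,0,0,0.8],[0,0,0,0,0,0,0.8]]]';python3 look.py w13 big_cap_a;  python3 go.py 533 172 10 175.5
```

```text
clock: 17.6
tool_pos: [0.5336, 0.171, 0.1332]
orientation: [-90.0, -0.0, 175.5]
force: [-0.3, -0.4, -0.5]
opening: 0.0701
17.6 [0.5336 0.171  0.1332] [-90.   -0.  175.5] 0.07010602507097895
big_cap_a 0.81 [437.   0.  51.  32.] [663.7  51.5] [38.8 21. ] 86.4 mean [665.8  53.1]
big_cap_a 0.71 [293. 179.  33.  41.] [532.5 172.6] [26.3 34.3] 86.2 mean [532.5 172.4]
shift cm [ 0.06 12.35 -0.1 ] ry 0.0 yaw now 175.5 pos [0.5336 0.171  0.1335]
```

View pics/w13.png

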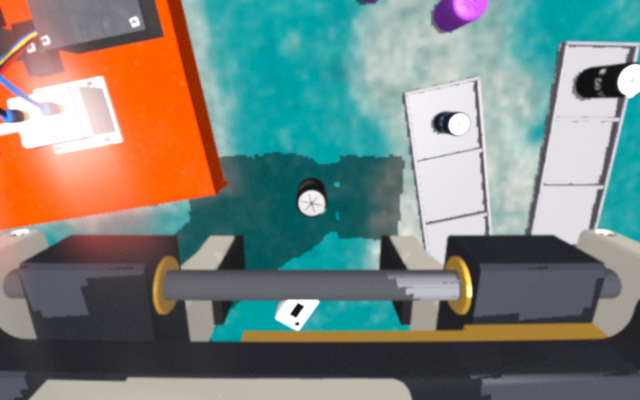

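```bash
python3 -m pendant '[[[0,3,0,0,0,0,0.6],[0,3,0,0,0,0,0.6],[0,3,0,0,0,0,0.6],[0,2,0,0,0,0,0.6],[0,0.8,0,0,0,0,0.6],[0,0.3,0,0,0,0,0.6],[0,0,0,0,0,0,0],[0,0,0,0,0,0,0],[0,0,0,0,0,0,0],[0,0,0,0,0,0,0],[0,0,0,0,0,0,0],[0,0,0,0,0,0,0]]]';  python3 -m pendant '[[[0,-1,0,0,0,0,0],[0,-3,0,0,0,0,0],[0,-4,0,0,0,0,0],[0,-4,0,0,0,0,0],[0,0,4,0,0,0,0],[0,0,4,0,0,0,0],[0,0,0,0,0,0,0]]]';python3 look.py w14; python3 go.py 548 -62 130 175.5
```

```text
clock: 18.7
tool_pos: [0.5339, 0.1725, 0.0136]
orientation: [-90.1, 0.1, 175.5]
force: [-1.2, -0.3, 5.9]
opening: 0.0242
clock: 19.28
tool_pos: [0.5254, 0.0882, 0.134]
orientation: [-90.0, -0.0, 175.4]
force: [-0.3, 0.4, -1.0]
opening: 0.0242
19.2833 [0.5254 0.0882 0.134 ] [-90.   -0.  175.4] 0.024243396412104098
shift cm [-3.4   0.37 14.96] ry -0.2 yaw now 175.3 pos [0.5263 0.0899 0.1338]
```

View pics/w14.png

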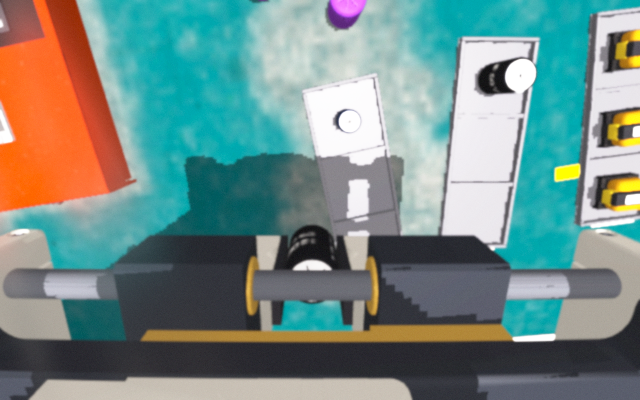

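Cap held at (312,250). Now to the middle cell of the middle (big-cap) tray.

```bash
python3 -m pendant '[[[-0.8,0,3.7,0,0,0,0],[-0.9,0,3.7,0,0,0,0],[-0.9,0,3.8,0,0,0,0],[-0.9,0,3.8,0,0,0,0],[0,0,0,0,0,0,0],[0,0,0,0,0,0,0],[0,3,0,0,0,0,0],[0,3,0,0,0,0,0],[0,2,0,0,0,0,0],[0,0,0,0,0,0,0]]]';python3 look.py w15 big_cap_tray; python3 go.py 548 -62 15.5 175.5
```

```text
clock: 20.17
tool_pos: [0.5473, -0.0591, 0.0489]
orientation: [-89.9, -0.4, 175.5]
force: [-1.4, -0.1, -1.0]
opening: 0.0244
20.1667 [ 0.5473 -0.0591  0.0489] [-89.9  -0.4 175.5] 0.024440878902666243
big_cap_tray 0.8 [260.  68. 113. 266.] [554.3 -62.9] [ 63.2 173.7] 85.5 mean [583.4 -64.9]
shift cm [0.19 3.72 0.32] ry 0.1 yaw now 175.6 pos [ 0.5502 -0.059   0.0527]
```

View pics/w15.png

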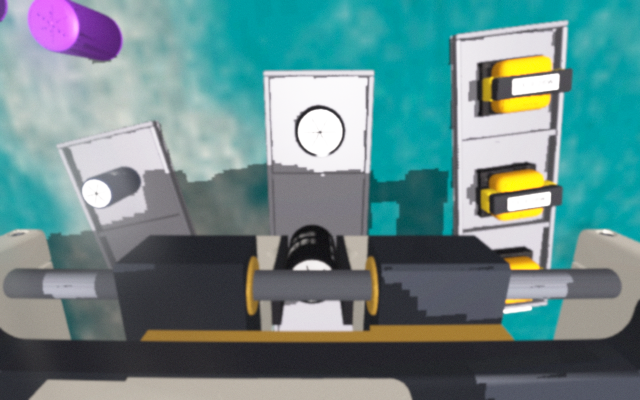

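```bash
python3 -m pendant '[[[0.1,1.5,0.3,0,0,0,0],[0,1.2,0,0,0,0,0],[0,0.4,0,0,0,0,0],[0,0.2,0,0,0,0,0],[0,0.2,0,0,0,0,0],[0,0.1,0,0,0,0,0],[0,0,0,0,0,0,0]]]'
```

```text
clock: 20.85
tool_pos: [0.5494, -0.0626, 0.0172]
orientation: [-90.0, 0.1, 175.5]
force: [0.5, 0.3, -0.6]
opening: 0.0244
```

```bash
python3 -m pendant '[[[0,0.15,0,0,0,0,0],[0,0.1,0,0,0,0,0],[0,0,0,0,0,0,0]]]'
```

```text
clock: 21.1
tool_pos: [0.5497, -0.0627, 0.0165]
orientation: [-90.0, 0.1, 175.5]
force: [-6.3, 1.5, 21.1]
opening: 0.0245
```

```bash
python3 -m pendant '[[[0,0,0,0,0,0,0.5],[0,0,0,0,0,0,0.5],[0,0,0,0,0,0,0.5],[0,0,0,0,0,0,0.5],[0,-1,0,0,0,0,0.5],[0,-3,0,0,0,0,0.5],[0,-4,0,0,0,0,0.5],[0,-4,0,0,0,0,0.5],[1.5,-2,4,0,0,0,0.7],[1.5,0,4,0,0,0,0.7],[1.5,0,4,0,0,0,0.7],[1.5,0,4,0,0,0,0.7]]]'; python3 -m pendant '[[[1,0,4,0,0,0,0.7],[0,0,4,0,0,0,0.7],[0,0,0,0,0,0,0.7],[0,0,0,0,0,0,0.7]]]'; python3 look.py w16 big_cap_a small_cap battery
```

```text
clock: 22.1
tool_pos: [0.4793, -0.2113, 0.1532]
orientation: [-90.0, 0.1, 175.6]
force: [0.3, -1.4, -0.7]
opening: 0.0603
clock: 22.43
tool_pos: [0.4629, -0.2912, 0.1521]
orientation: [-90.0, -0.0, 175.3]
force: [1.4, -0.9, 0.3]
opening: 0.0611
22.4333 [ 0.4629 -0.2912  0.1521] [-90.   -0.  175.3] 0.06112505807885075
big_cap_a 0.97 [410. 131.  44.  37.] [ 492.9 -399.3] [37.7 26.7] 62.3 mean [ 492.7 -399.2]
big_cap_a 0.88 [  5. 100.  62.  35.] [548.9 -58.6] [55.9 27. ] 84.5 mean [549.7 -57.6]
small_cap 0.8 [330. 205.  20.  28.] [ 430.9 -312.9] [27.4 18.4] 3.7 mean [ 430.7 -312.6]
small_cap 0.62 [  4. 100.  64.  35.] [549. -55.] [56.9 27.4] 84.5 mean [549.9 -54.2]
battery 0.53 [316.  78.  24.  22.] [ 549.2 -309.2] [14.8 14.6] 41.6 mean [ 549.4 -309.2]
```

View pics/w16.png

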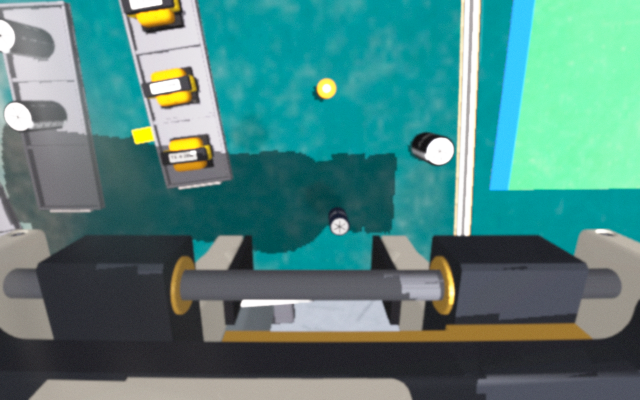

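```bash
python3 - <<'E'
from h import *
o=ctrl.get_obs(); s=snapshot('wrist')
print(back(s,[(460,150),(460,220),(478,150)],0,o).round(3),back(s,[(460,150)],.02,o).round(3))
i=cv2.imread('pics/scene0.png')[110:200,360:480];cv2.imwrite('pics/s2.png',cv2.resize(i,None,fx=6,fy=6,interpolation=cv2.INTER_CUBIC))
E
python3 go.py 493 -398 120 88
```

```text
[[ 0.488 -0.429  0.   ]
 [ 0.418 -0.432  0.   ]
 [ 0.486 -0.445  0.   ]] [[ 0.491 -0.42   0.02 ]]
shift cm [-3.72  3.19 10.73] ry 87.6 yaw now 175.6 pos [ 0.4641 -0.2882  0.1519]
```

View pics/s2.png

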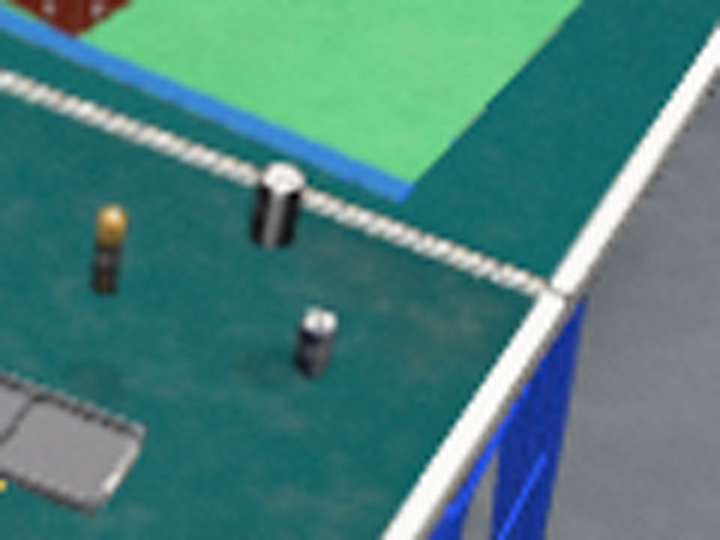

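```bash
python3 -m pendant '[[[-1.2,0,3.6,0,0,0,0.7],[-1.2,0,3.6,0,0,0,0.7],[-1.3,0,3.5,0,0,0,0.7],[0,0,0,0,7,0,0.7],[0,0,0,0,7,0,0.7],[0,0,0,0,7,0,0.7],[0,0,0,0,7,0,0.7],[0,0,0,0,7,0,0.7],[0,0,0,0,7,0,0.7],[0,0,0,0,7,0,0.7],[0,0,0,0,7,0,0.7],[0,0,0,0,7,0,0.7]]]'; python3 -m pendant '[[[0,0,0,0,7,0,0.6],[0,0,0,0,7,0,0.6],[0,1,0,0,7,0,0.6],[0,1,0,0,3.6,0,0.6],[0,0,0,0,0,0,0.6],[0,0,0,0,0,0,0.6]]]'; python3 look.py w17 big_cap_a; python3 go.py 493 -399 12 88
```

```text
clock: 23.68
tool_pos: [0.493, -0.3974, 0.1518]
orientation: [-90.0, -0.0, 112.3]
force: [0.3, 1.0, 0.5]
opening: 0.061
clock: 24.18
tool_pos: [0.4925, -0.3977, 0.1315]
orientation: [-89.9, -0.0, 88.1]
force: [-0.1, 0.2, -0.2]
opening: 0.0527
24.1833 [ 0.4925 -0.3977  0.1315] [-89.9  -0.   88.1] 0.052696333699659405
shift cm [-6.000e-02  1.203e+01 -1.000e-02] ry 0.1 yaw now 88.1 pos [ 0.4929 -0.3984  0.1323]
```

View pics/w17.png

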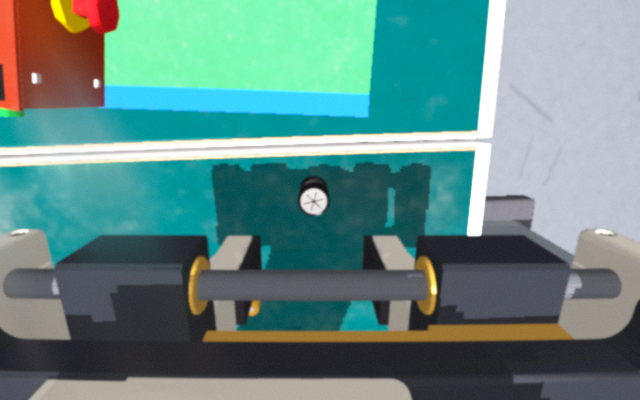

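```bash
python3 -m pendant '[[[0,3,0,0,0,0,0.6],[0,3,0,0,0,0,0.6],[0,3,0,0,0,0,0.6],[0,2,0,0,0,0,0.6],[0,0.7,0,0,0,0,0.6],[0,0.3,0,0,0,0,0.6],[0,0,0,0,0,0,0],[0,0,0,0,0,0,0],[0,0,0,0,0,0,0],[0,0,0,0,0,0,0],[0,0,0,0,0,0,0],[0,0,0,0,0,0,0]]]';  python3 -m pendant '[[[0,-1,0,0,0,0,0],[0,-3,0,0,0,0,0],[0,-4,0,0,0,0,0],[0,-4,0,0,0,0,0],[0,0,0,0,-7,0,0],[0,0,0,0,-7,0,0],[0,0,0,0,-7,0,0],[0,0,0,0,-7,0,0],[0,0,0,0,-7,0,0],[0,0,0,0,-7,0,0],[0,0,0,0,-7,0,0],[0,0,0,0,-7,0,0]]]';python3 look.py w18
```

```text
clock: 25.28
tool_pos: [0.4928, -0.399, 0.0128]
orientation: [-90.1, 0.0, 87.9]
force: [-0.3, 0.8, 4.3]
opening: 0.0241
clock: 26.28
tool_pos: [0.4921, -0.3987, 0.1325]
orientation: [-90.0, 0.0, 144.2]
force: [0.2, -0.6, -0.4]
opening: 0.0242
26.2833 [ 0.4921 -0.3987  0.1325] [-90.    0.  144.2] 0.024240508982525413
```

View pics/w18.png

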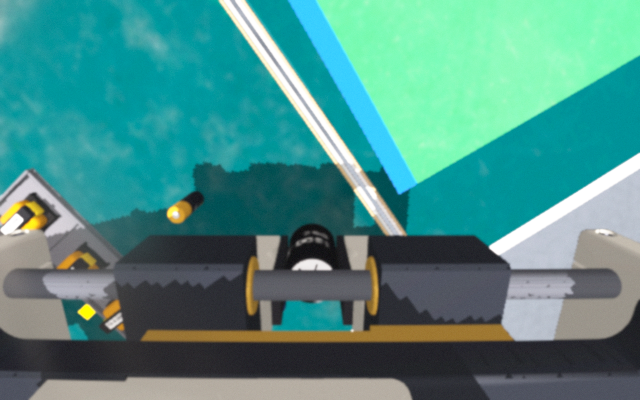

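```bash
python3 -m pendant '[[[0,0,0,0,-7,0,0],[0,0,0,0,-7,0,0],[0,0,0,0,-7,0,0],[0,0,0,0,-7,0,0],[0,0,0,0,-3.3,0,0],[0,0,-4,0,0,0,0],[0,0,-4,0,0,0,0],[0,0,-4,0,0,0,0],[0,0,-4,0,0,0,0],[0,0,-4,0,0,0,0],[0,0,-4,0,0,0,0],[0,0,-4,0,0,0,0]]]';python3 -m pendant '[[[0,0,0,0,0,0,0],[0,0,0,0,0,0,0]]]'; python3 go.py 489 -57.5 50 175.5
```

```text
clock: 27.33
tool_pos: [0.5155, -0.1179, 0.1325]
orientation: [-90.0, 0.0, 175.0]
force: [0.5, 0.2, -0.3]
opening: 0.0242
clock: 27.5
tool_pos: [0.5161, -0.1176, 0.1326]
orientation: [-90.0, 0.1, 175.3]
force: [0.8, -0.5, -1.0]
opening: 0.0244
shift cm [ 3.21  8.26 -5.76] ry -0.2 yaw now 175.3 pos [ 0.5161 -0.1176  0.1326]
```

```bash
python3 -m pendant '[[[1.6,0,-2.9,0,0,0,0],[1.6,0,-2.9,0,0,0,0],[0,3,0,0,0,0,0],[0,3,0,0,0,0,0],[0,2,0,0,0,0,0],[0,0.3,0,0,0,0,0],[0,0,0,0,0,0,0]]]';python3 look.py w19 big_cap_tray; python3 go.py 489 -57.5 16 175.5
```

```text
clock: 28.08
tool_pos: [0.4879, -0.0604, 0.048]
orientation: [-89.9, -0.2, 175.1]
force: [0.2, -0.4, -0.6]
opening: 0.0244
28.0833 [ 0.4879 -0.0604  0.048 ] [-89.9  -0.2 175.1] 0.0243677654281
big_cap_tray 0.55 [244.   0. 119. 238.] [549.2 -62.7] [ 63.3 135.6] 85.4 mean [557.6 -63.5]
shift cm [ 0.08  3.38 -0.23] ry -0.4 yaw now 175.1 pos [ 0.4895 -0.0598  0.0498]
```

View pics/w19.png

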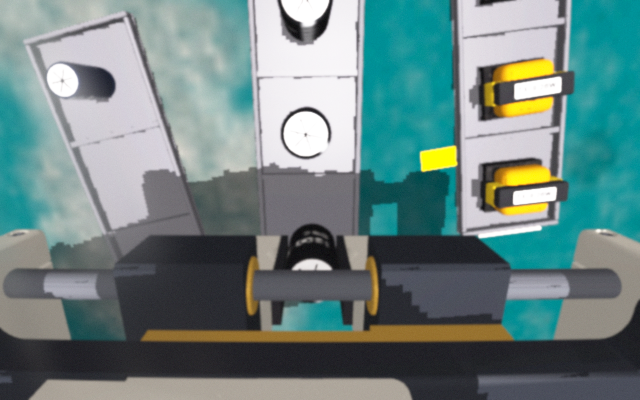

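```bash
python3 -m pendant '[[[0,1.5,-0.2,0,0,0,0],[0,1,0,0,0,0,0],[0,0.4,0,0,0,0,0],[0,0.2,0,0,0,0,0],[0,0.2,0,0,0,0,0],[0,0.1,0,0,0,0,0],[0,0,0,0,0,0,0]]]'
```

```text
clock: 28.77
tool_pos: [0.4895, -0.0573, 0.0158]
orientation: [-90.0, 0.1, 175.2]
force: [-0.9, -0.2, 4.1]
opening: 0.0243
```

```bash
python3 -m pendant '[[[0,0,0,0,0,0,0.5],[0,0,0,0,0,0,0.5],[0,0,0,0,0,0,0.5],[0,0,0,0,0,0,0.5],[0,-1,0,0,0,0,0.5],[0,-3,0,0,0,0,0.5],[0,-4,0,0,0,0,0.5],[0,-4,0,0,0,0,0.5],[0,0,4,0,0,0,0.6],[0,0,4,0,0,0,0.6],[0,0,4,0,0,0,0.6],[0,0,4,0,0,0,0.6]]]'; python3 -m pendant '[[[0,0,4,0,0,0,0.6],[0,0,0,0,-6,0,0.6],[0,0,0,0,-6,0,0.6],[0,0,0,0,0,0,0.6],[0,0,0,0,0,0,0.6]]]'; python3 look.py w20 big_cap_a small_cap; python3 go.py 431 -313 9.5 187.5
```

```text
clock: 29.77
tool_pos: [0.4753, -0.218, 0.1354]
orientation: [-90.0, 0.1, 175.3]
force: [0.9, 0.3, -0.2]
opening: 0.053
clock: 30.18
tool_pos: [0.4719, -0.2567, 0.1346]
orientation: [-90.0, -0.0, -173.0]
force: [-0.8, -0.1, -0.2]
opening: 0.0527
30.1833 [ 0.4719 -0.2567  0.1346] [ -90.   -0. -173.] 0.05271841952637285
big_cap_a 0.64 [ 42. 129.  61.  37.] [488.6 -53.7] [26.7 53. ] 12.7 mean [489.1 -52.9]
big_cap_a 0.6 [39. 51. 67. 39.] [548.8 -58.9] [51.5 27.5] 87.5 mean [549.5 -58.5]
small_cap 0.58 [358. 230.  18.  24.] [ 435.4 -306.5] [12.7 22.2] 68.2 mean [ 436.9 -307. ]
shift cm [ 4.8  12.53  5.14] ry -0.4 yaw now -172.9 pos [ 0.4722 -0.2561  0.1348]
```

View pics/w20.png

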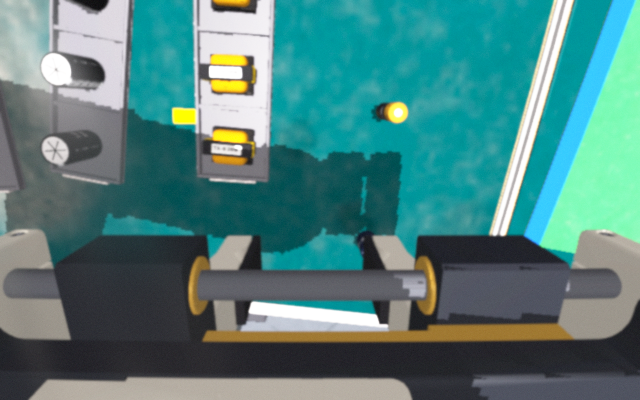

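Both big caps stand in the middle tray. The small cap is partly hidden here at (365,240); I use the earlier full view (431,-313) and move over it.

```bash
python3 -m pendant '[[[2.4,0,2.6,0,0,0,0.6],[2.4,0,2.6,0,0,0,0.6],[0,2,0,0,0,0,0.6],[0,0,0,0,0,0,0.6],[0,0,0,0,0,0,0.6]]]'; python3 look.py w21 small_cap; python3 go.py 431 -313 9.5 187.5
```

```text
clock: 30.75
tool_pos: [0.4305, -0.3137, 0.1143]
orientation: [-90.0, -0.1, -172.9]
force: [0.3, -0.3, 0.5]
opening: 0.0525
30.75 [ 0.4305 -0.3137  0.1143] [-9.000e+01 -1.000e-01 -1.729e+02] 0.05248228602879773
small_cap 0.72 [300. 184.  22.  30.] [ 430.9 -312.5] [24.2 18.5] 7.2 mean [ 430.8 -312.8]
shift cm [ 0.07 10.59 -0.08] ry -0.3 yaw now -172.8 pos [ 0.4318 -0.3137  0.1154]
```

View pics/w21.png

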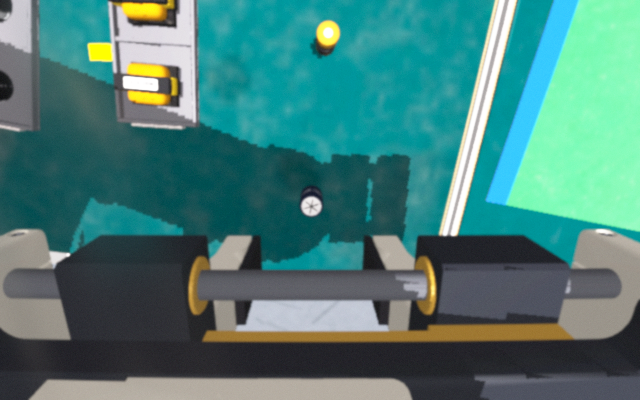

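```bash
python3 -m pendant '[[[0,3,0,0,0,0,0.6],[0,3,0,0,0,0,0.6],[0,2.5,0,0,0,0,0.6],[0,1.3,0,0,0,0,0.6],[0,0.6,0,0,0,0,0.6],[0,0,0,0,0,0,0.6],[0,0,0,0,0,0,0],[0,0,0,0,0,0,0],[0,0,0,0,0,0,0],[0,0,0,0,0,0,0],[0,0,0,0,0,0,0],[0,0,0,0,0,0,0]]]';  python3 -m pendant '[[[0,-1,0,0,0,0,0],[0,-3,0,0,0,0,0],[0,-4,0,0,0,0,0],[0,-4,0,0,0,0,0],[-0.7,0,-4,0,0,0,0],[-0.7,0,-4,0,0,0,0],[-0.7,0,-4,0,0,0,0],[-0.7,0,-4,0,0,0,0],[-0.7,0,-4,0,0,0,0],[-0.7,0,-4,0,0,0,0],[0,0,0,0,0,0,0],[0,0,0,0,0,0,0]]]';python3 look.py w22 ; python3 go.py 467 42 130 187.5
```

```text
clock: 31.85
tool_pos: [0.4312, -0.3143, 0.0112]
orientation: [-90.0, 0.0, -172.8]
force: [0.3, -0.2, -0.6]
opening: 0.0181
clock: 32.85
tool_pos: [0.443, -0.0686, 0.1317]
orientation: [-90.0, 0.1, -172.5]
force: [-0.4, -1.5, -0.0]
opening: 0.0168
32.85 [ 0.443  -0.0686  0.1317] [-9.000e+01  1.000e-01 -1.725e+02] 0.016846717584076666
shift cm [ -3.84   0.15 -10.79] ry -0.1 yaw now -172.6 pos [ 0.4427 -0.0699  0.1315]
```

View pics/w22.png

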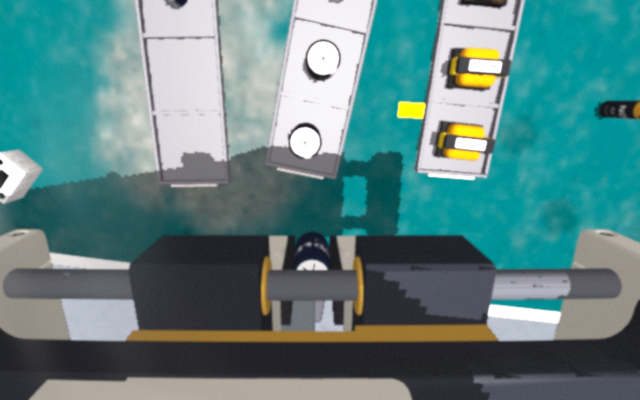

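```bash
python3 -m pendant '[[[-1.3,0,-3.6,0,0,0,0],[-1.3,0,-3.6,0,0,0,0],[-1.3,0,-3.7,0,0,0,0],[0,0,0,0,0,0,0],[0,3,0,0,0,0,0],[0,3,0,0,0,0,0],[0,2,0,0,0,0,0],[0,0,0,0,0,0,0],[0,0,0,0,0,0,0]]]';python3 look.py w23 small_cap_tray; python3 go.py 467 41 14 187.5
```

```text
clock: 33.65
tool_pos: [0.4672, 0.0406, 0.0504]
orientation: [-89.9, -0.1, -172.9]
force: [-0.0, 0.4, 0.5]
opening: 0.0173
33.65 [0.4672 0.0406 0.0504] [-8.990e+01 -1.000e-01 -1.729e+02] 0.017300170475101843
small_cap_tray 0.6 [254.   0. 118. 238.] [527.   47.4] [139.5  63.3] 7.6 mean [534.7  48.3]
shift cm [0.18 3.8  0.05] ry -0.4 yaw now -172.9 pos [0.4687 0.0417 0.052 ]
```

View pics/w23.png

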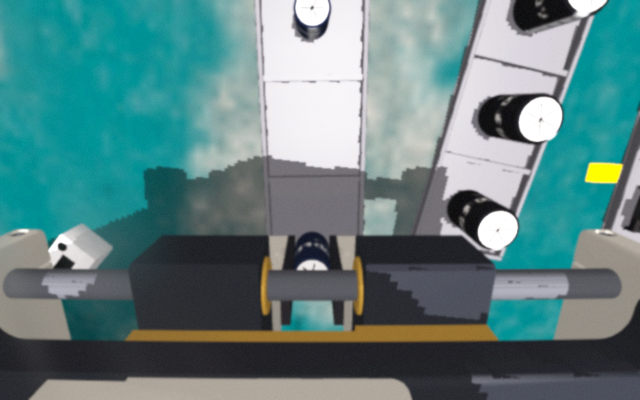

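```bash
python3 -m pendant '[[[0.1,1.6,0,0,0,0,0],[0,1.2,0,0,0,0,0],[0,0.4,0,0,0,0,0],[0,0.2,0,0,0,0,0],[0,0.2,0,0,0,0,0],[0,0.1,0,0,0,0,0],[0,0,0,0,0,0,0]]]'
```

```text
clock: 34.33
tool_pos: [0.4671, 0.0422, 0.0143]
orientation: [-90.0, 0.1, -172.8]
force: [0.2, -0.1, -0.2]
opening: 0.0171
```

```bash
python3 -m pendant '[[[0,0.1,0,0,0,0,0],[0,0.1,0,0,0,0,0],[0,0,0,0,0,0,0]]]'
```

```text
clock: 34.58
tool_pos: [0.4674, 0.0423, 0.0139]
orientation: [-90.0, 0.1, -172.7]
force: [-7.4, 0.2, 26.9]
opening: 0.017
```

```bash
python3 -m pendant '[[[0,0,0,0,0,0,0.4],[0,0,0,0,0,0,0.4],[0,0,0,0,0,0,0.4],[0,0,0,0,0,0,0.4],[0,-1,0,0,0,0,0.4],[0,-3,0,0,0,0,0.4],[0,-4,0,0,0,0,0.4],[0,-4,0,0,0,0,0.4],[3,-2,0,0,0,0,0.8],[3,-3,0,0,0,0,0.8],[0,0,0,0,0,0,0.8],[0,0,0,0,0,0,0.8]]]'; python3 look.py w24 small_cap big_cap_a transformer_a block small_cap_tray big_cap_tray transformer_tray
```

```text
clock: 35.58
tool_pos: [0.4076, 0.035, 0.1833]
orientation: [-90.1, 0.3, -172.8]
force: [0.1, -0.3, 0.2]
opening: 0.0559
35.5833 [0.4076 0.035  0.1833] [ -90.1    0.3 -172.8] 0.05590470867843628
small_cap 0.57 [302. 110.  22.  22.] [466.3  43. ] [18.4 18.4] 78.9 mean [466.5  42.9]
small_cap 0.16 [134. 122.  45.  49.] [426.  192.2] [31.1 45.2] 52.1 mean [426.2 192.2]
big_cap_a 0.8 [404.  94.  38.  32.] [490.5 -58.6] [26.4 35.6] 7.6 mean [490.8 -58.7]
big_cap_a 0.6 [421.  27.  42.  35.] [549.9 -63.7] [24.9 39.7] 33.7 mean [550.6 -63.8]
big_cap_a 0.4 [378.   0. 106. 145.] [525.8 -56.6] [ 61.8 132.5] 85.6 mean [526.6 -55.9]
transformer_a 0.87 [524.  94.  60.  38.] [ 504.3 -184.8] [30.2 55.1] 1.4 mean [ 504.5 -181. ]
transformer_a 0.68 [540.  31.  59.  40.] [ 560.6 -180.9] [31.5 55.3] 8.2 mean [ 560.6 -178.1]
block 0.77 [135. 122.  43.  48.] [425.4 194.7] [30.4 45.7] 52.3 mean [425.5 194.7]
block 0.41 [418.  26.  47.  38.] [552.5 -66.4] [27.2 41.6] 31.0 mean [552.4 -66.9]
block 0.36 [378.   0. 103. 146.] [526.9 -59.6] [ 64.  135.7] 85.9 mean [527.7 -58.6]
small_cap_tray 0.58 [282.   0.  69. 153.] [505.   44.5] [138.4  62.5] 7.9 mean [510.5  45.2]
big_cap_tray 0.69 [377.   0. 105. 146.] [526.9 -60.5] [ 66.3 137. ] 86.5 mean [528.5 -59.3]
transformer_tray 0.72 [508.   0.  99. 147.] [ 540.8 -180.8] [135.9  68. ] 3.0 mean [ 545.7 -177.8]
```

View pics/w24.png

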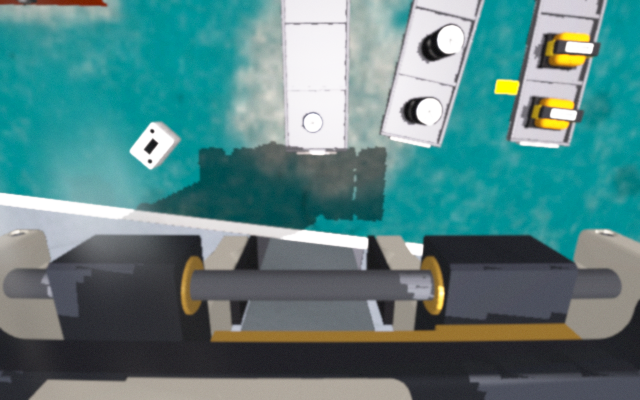

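Run:
```python
from h import *
for n in ['scene','top']:
    s=snapshot(n); i=s['image'][:,:,::-1]
    a=i[120:330,240:440] if n=='scene' else i[130:280,200:480]
    cv2.imwrite(f'pics/{n}9.png',cv2.resize(a,None,fx=2.8,fy=2.8,interpolation=cv2.INTER_CUBIC))
    if n=='scene':
        for t,h in (('battery',.025),('block',.011)):
            for d in silhouettes(s,t): print(t,d['confidence'],back(s,cen(d['mask']),h)[0].round(3))
```

```text
block 0.56 [0.424 0.195 0.011]
block 0.19 [0.525 0.054 0.011]
```

View pics/scene9.png

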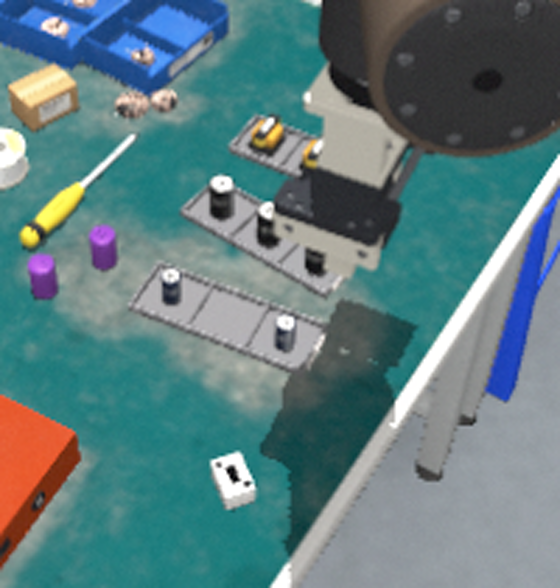

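```bash
python3 -c "
from plant import ctrl
print(ctrl.get_obs()['clock'],ctrl.close_job())"
```

```text
the job is handed in; nothing more can be done
36.1833 None
```

I put all five parts into their trays and handed the job in at 36.2 s, inside the 122 s limit. `close_job` reports no verdict, so the figures below are only my own checks.

- **Placement:** the transformers are in the middle and near cells of the transformer tray, and the big capacitors in the middle and near cells of the big-capacitor tray. The small capacitor is in the near cell of its own tray. The last wrist view put each part within about 5 mm of its cell's centre. I judged the parts upright and flat by eye and from the contact force at release, and did not measure tilt or height.
- **Block:** it measured within 2 mm of its starting position in the wrist and scene views.
- **Battery:** it was last seen upright in the wrist views around picking up the small capacitor. The arm hid it in the final scene picture, and the network did not report it there. The arm stayed well above it or about 10 cm away throughout.
- **Disagreements:** the networks also gave low-confidence false hits, such as a tray or capacitor reported as the block, and I rejected them against the pictures. The contact force when setting parts down was at most 27 N (about 14 N for the second transformer).

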